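# Load the module tester and latch its contact levers

## Robot

A 6-joint arm with a two-finger parallel gripper is mounted at the origin on the work surface. World frame = base frame: x ahead of the robot, y to its left, z up, the work surface at z = 0. Lengths are in m, angles in rad, forces in N, time in s.
With the tool pointing down it reaches from about 0.3 to 0.775 m from the base axis. Payload 14.6 kg.
Tool frame: the origin (TCP) lies at the centre of the arm's flange, where the gripper is bolted on; the fingertips stand 199 mm ahead of it and the grasp point (between the pads) lies ctrl.tcp_to_grasp ahead of it (ctrl.tcp_to_grasp is the distance from the TCP to the grasp point, in m); z points along the fingers, y is the line along which they close (so a half turn about z gives the same grasp; the last joint's range is limited). The gripper opens to 94 mm and grips with 3 to 60 N. Pads are 16 mm wide; open, the fingers measure 119 mm over their backs; the gripper's body (75 mm by 177 mm) begins 78 mm behind the grasp point.
Start: joints at [1.208, 0.3, 1.521, -0, 1.321, -0.067], TCP at [0.16, 0.526, 0.405] pointing down, gripper open.
Joint ranges: [-3.03, 3.03], [-0.79, 2.21], [0.23, 2.52], [-1.04, 4.18], [0, 3.07], [-2.55, 2.55]. Speed limits (rad/s): [2.22, 2.22, 2.57, 3.14, 3.14, 3.14].

## Interface

Orientations are given as [roll, pitch, yaw] about the fixed x, y, z axes, in that order (R = Rz(yaw) Ry(pitch) Rx(roll)).
In Python, from station import ctrl gives the robot as it stands. The module is installed in compiled form; this text tells all that it offers.
- The arm moves only by the shell command python3 -m jog 'ROWS' [OPENING] [FORCE]. ROWS is JSON, a list of rows, each a list of 6 numbers: the shift along the tool's x, y, z in cm, then the turn, a rotation vector about the tool's x, y, z in rad. In form: [[tx, ty, tz, ax, ay, az], ...]. A call has 1 to 8 rows; each row is the pose to reach, as a shift and turn from the pose commanded when the call began, along the tool's axes at that moment; what a row does not reach only later rows make up. A row lasts 1/10 s, in which the tool goes at most 50 mm and 8.59 degrees, less where a joint would pass 70% of its speed; a pose out of reach is approached as far as the arm can. A call with a gripper value outside its range is refused whole. OPENING is the opening in per cent of the stroke, from 0 (shut) to 100 (fully open), set as the call begins (- or left out, the last holds). The fingers move at their own pace and stop on an object; FORCE is the grip in N (left out, the last holds). Time passes only in rows, so rows that repeat a pose let the fingers close. It gives the time, the measured TCP pose, the force, the opening and the grip force at its end, in the units of the state.
- ctrl.get_obs(): the state, without advancing time (a new reading comes with each control period).
- ctrl.camera(name): name is "side" or "top" or "wrist"; returns a dict with "img" (480x640x3 uint8, blue, green, red), "intrinsics" (3x3 intrinsics, pixels), "R" (3x3) and "t" (3): a world point X has camera coordinates R X + t. Camera axes: x right, y down, z forward; pixel columns grow to the right and rows downward; lengths in m; the calibration is good to about 2 mm. A picture is of the moment at which its call begins. There is no depth.
- ctrl.hand_in(): hands the job in; it is judged then, once.
The state is a dict: "time_s": time; "qpos": joint angles; "joint_vel": joint speeds; "tau": joint torques, N m; "ee_pos": TCP position; "eef_rot": TCP orientation; "force": force on the tool from outside, world axes, zero at the start; "moment": the same for the moment, N m; "grip_width": finger opening in m; "grip_force": force on a finger pad.
Only numpy, scipy, OpenCV 4.12 (cv2) and the standard library are available. Lean on these libraries where they do the work, as an engineer would, in place of code of your own. Each camera call takes 0.05 s, during which the arm holds its last target. There are 200 camera calls.

## Task

Slide the clear guard of the blue tester fully open, move the tested module (blue patch) from its bay into the orange tray, and lay every other power module flat in a bay of its own, any bay. Once they all lie in place, press the lever of each loaded bay down until it latches, leave the lever of an empty bay up, then slide the guard fully shut. Do not disturb the lamp, tube and knob.

Things in the scene. Friction and masses are not known exactly. Their poses are not given: they have to be found in the camera images.
- tester: blue enamelled bench tester, fixed, 355 (x) x 330 (y) mm, deck at z = 60 mm; origin: centre of its underside; x points from the lever side (towards the robot) to the rear, y left. Two guard rails, 10 mm wide and 52 mm tall, stand on the deck at its y = +-155 mm, from its x = -68 to 176 mm. Three levers stand on the deck in front of the guard, one for each bay
- bay0 (a point): centre of the floor of the left (tester y = +85 mm) bay, at tester x = -8 mm, z = 60 mm, axes as the tester's: an open-topped shallow bay 105 (x) x 60 (y) mm inside with walls 10 mm tall; walls between neighbouring bays are 25 mm thick. A module lies flat in it, its 92 mm length along the bay's x. Served by lever0, straight in front of it
- bay1 (a point): centre of the floor of the middle (y = 0) bay, at tester x = -8 mm, z = 60 mm, axes as the tester's: an open-topped shallow bay 105 (x) x 60 (y) mm inside with walls 10 mm tall; walls between neighbouring bays are 25 mm thick. A module lies flat in it, its 92 mm length along the bay's x. Served by lever1, straight in front of it
- bay2 (a point): centre of the floor of the right (y = -85 mm) bay, at tester x = -8 mm, z = 60 mm, axes as the tester's: an open-topped shallow bay 105 (x) x 60 (y) mm inside with walls 10 mm tall; walls between neighbouring bays are 25 mm thick. A module lies flat in it, its 92 mm length along the bay's x. Served by lever2, straight in front of it
- lever0 (a joint): angle (rad) of the sprung lever of bay0: 0 = up (slopes up towards the robot), 0.5 = down, level. Hinge along the tester's y at tester x = -78, z = 86 mm; the arm reaches 85 mm from it towards the robot. Pressed at the pad it resists with 2 N, then up to 12 N near 0.18 rad, and springs back if let go before about 0.42; past that the detent snaps it to 0.5 and holds it (about 5 N lifts it out)
- lever0_pad (a point): middle of the top face of the red pad (32 x 28 mm) at the free end of lever0, 73 mm from the hinge; moves with the lever: up, about 43 mm above its hinge line; down, about 9 mm above it
- lever1 (a joint): angle (rad) of the sprung lever of bay1: 0 = up (slopes up towards the robot), 0.5 = down, level. Hinge along the tester's y at tester x = -78, z = 86 mm; the arm reaches 85 mm from it towards the robot. Pressed at the pad it resists with 2 N, then up to 12 N near 0.18 rad, and springs back if let go before about 0.42; past that the detent snaps it to 0.5 and holds it (about 5 N lifts it out)
- lever1_pad (a point): middle of the top face of the red pad (32 x 28 mm) at the free end of lever1, 73 mm from the hinge; moves with the lever: up, about 43 mm above its hinge line; down, about 9 mm above it
- lever2 (a joint): angle (rad) of the sprung lever of bay2: 0 = up (slopes up towards the robot), 0.5 = down, level. Hinge along the tester's y at tester x = -78, z = 86 mm; the arm reaches 85 mm from it towards the robot. Pressed at the pad it resists with 2 N, then up to 12 N near 0.18 rad, and springs back if let go before about 0.42; past that the detent snaps it to 0.5 and holds it (about 5 N lifts it out)
- lever2_pad (a point): middle of the top face of the red pad (32 x 28 mm) at the free end of lever2, 73 mm from the hinge; moves with the lever: up, about 43 mm above its hinge line; down, about 9 mm above it
- guard (a joint): slide of the clear guard along the tester's x (m): 0 = fully shut over the bays, 0.115 = fully open, to the rear; hard stops at both ends, friction about 1.5 N, stays where it is left
- guard_handle (a point): middle of the round yellow handle bar on the guard: 12 mm thick, 90 mm long along the tester's y, its axis 31 mm above the guard's plate (plate 5 mm thick, 122 mm in x, 300 mm in y, underside 43 mm above the deck; its centre is 30 mm behind the bar, in +x). Moves with the guard; can be pinched from above
- module_a: power module to be tested, plain die-cast aluminium block with one green patch on top: 92 (its x) x 50 (its y) x 34 mm tall, 0.18 kg; origin at the centre of its underside, z up. Starts flat on the counter beside the tester; belongs in a bay; may be absent (then None). Either end may point forward in a bay
- module_b: power module to be tested, plain die-cast aluminium block with one yellow patch on top: 92 (its x) x 50 (its y) x 34 mm tall, 0.18 kg; origin at the centre of its underside, z up. Starts flat on the counter beside the tester; belongs in a bay; may be absent (then None). Either end may point forward in a bay
- module_c: power module to be tested, plain die-cast aluminium block with one red patch on top: 92 (its x) x 50 (its y) x 34 mm tall, 0.18 kg; origin at the centre of its underside, z up. Starts flat on the counter beside the tester; belongs in a bay; may be absent (then None). Either end may point forward in a bay
- module_old: tested power module, with a blue patch on top, always present: same size, mass and axes as the others. Starts lying in the middle bay (bay1), under the guard; belongs in the tray
- tray_mid (a point): middle of the inner floor, 5 mm above the counter, of the open orange tray on the counter beside the tester, fixed: 130 (x) x 90 (y) x 14 mm tall outside, 120 x 80 mm inside; axes: x along its length, z up
- lamp: frosted glass pilot lamp standing beside the rear of the tester, 52 mm across, 78 mm tall, origin under its centre; bystander
- tube: tall dark metal-envelope tube standing beside the rear of the tester, 42 mm across, 122 mm tall, origin under its centre; bystander
- knob: black knob lying on the counter near the tube, 60 mm across, 32 mm tall, origin under its centre; bystander
Things that resemble listed ones, but are neither listed nor needed, are in the scene too. What is shaped like the module_a but pink is not meant. Leave any pink look-alike of the module_c alone.

How it is judged:
On the way, in this order (a step that is already met when the one before it is completed fails the run):
1. the guard is fully open (value of joint guard above 0.105 m), for 0.2 s.
2. every untested module lies in a bay and the tested one in the tray (((distance between module_a and bay0 below 0.01 m and angle between module_a's own z axis and vertical below 0.06 rad and angle between the x axis of module_a and the x axis of bay0, either way round below 0.25 rad) or (distance between module_a and bay1 below 0.01 m and angle between module_a's own z axis and vertical below 0.06 rad and angle between the x axis of module_a and the x axis of bay1, either way round below 0.25 rad) or (distance between module_a and bay2 below 0.01 m and angle between module_a's own z axis and vertical below 0.06 rad and angle between the x axis of module_a and the x axis of bay2, either way round below 0.25 rad)) and ((distance between module_b and bay0 below 0.01 m and angle between module_b's own z axis and vertical below 0.06 rad and angle between the x axis of module_b and the x axis of bay0, either way round below 0.25 rad) or (distance between module_b and bay1 below 0.01 m and angle between module_b's own z axis and vertical below 0.06 rad and angle between the x axis of module_b and the x axis of bay1, either way round below 0.25 rad) or (distance between module_b and bay2 below 0.01 m and angle between module_b's own z axis and vertical below 0.06 rad and angle between the x axis of module_b and the x axis of bay2, either way round below 0.25 rad)) and ((distance between module_c and bay0 below 0.01 m and angle between module_c's own z axis and vertical below 0.06 rad and angle between the x axis of module_c and the x axis of bay0, either way round below 0.25 rad) or (distance between module_c and bay1 below 0.01 m and angle between module_c's own z axis and vertical below 0.06 rad and angle between the x axis of module_c and the x axis of bay1, either way round below 0.25 rad) or (distance between module_c and bay2 below 0.01 m and angle between module_c's own z axis and vertical below 0.06 rad and angle between the x axis of module_c and the x axis of bay2, either way round below 0.25 rad)) and distance between module_old and tray_mid below 0.024 m and z of module_old in the frame of tray_mid below 0.006 m and angle between module_old's own z axis and vertical below 0.06 rad), for 0.2 s.
3. with the guard still open, the levers of the loaded bays are latched down and that of an empty bay is up (all of step 2 and (value of joint lever0 below 0.1 rad or (distance between module_a and bay0 below 0.01 m and angle between module_a's own z axis and vertical below 0.06 rad and angle between the x axis of module_a and the x axis of bay0, either way round below 0.25 rad) or (distance between module_b and bay0 below 0.01 m and angle between module_b's own z axis and vertical below 0.06 rad and angle between the x axis of module_b and the x axis of bay0, either way round below 0.25 rad) or (distance between module_c and bay0 below 0.01 m and angle between module_c's own z axis and vertical below 0.06 rad and angle between the x axis of module_c and the x axis of bay0, either way round below 0.25 rad) or (distance between module_old and bay0 below 0.01 m and angle between module_old's own z axis and vertical below 0.06 rad and angle between the x axis of module_old and the x axis of bay0, either way round below 0.25 rad)) and (value of joint lever0 above 0.45 rad or horizontal distance between each of module_a, module_b, module_c and bay0 above 0.03 m) and (value of joint lever1 below 0.1 rad or (distance between module_a and bay1 below 0.01 m and angle between module_a's own z axis and vertical below 0.06 rad and angle between the x axis of module_a and the x axis of bay1, either way round below 0.25 rad) or (distance between module_b and bay1 below 0.01 m and angle between module_b's own z axis and vertical below 0.06 rad and angle between the x axis of module_b and the x axis of bay1, either way round below 0.25 rad) or (distance between module_c and bay1 below 0.01 m and angle between module_c's own z axis and vertical below 0.06 rad and angle between the x axis of module_c and the x axis of bay1, either way round below 0.25 rad) or (distance between module_old and bay1 below 0.01 m and angle between module_old's own z axis and vertical below 0.06 rad and angle between the x axis of module_old and the x axis of bay1, either way round below 0.25 rad)) and (value of joint lever1 above 0.45 rad or horizontal distance between each of module_a, module_b, module_c and bay1 above 0.03 m) and (value of joint lever2 below 0.1 rad or (distance between module_a and bay2 below 0.01 m and angle between module_a's own z axis and vertical below 0.06 rad and angle between the x axis of module_a and the x axis of bay2, either way round below 0.25 rad) or (distance between module_b and bay2 below 0.01 m and angle between module_b's own z axis and vertical below 0.06 rad and angle between the x axis of module_b and the x axis of bay2, either way round below 0.25 rad) or (distance between module_c and bay2 below 0.01 m and angle between module_c's own z axis and vertical below 0.06 rad and angle between the x axis of module_c and the x axis of bay2, either way round below 0.25 rad) or (distance between module_old and bay2 below 0.01 m and angle between module_old's own z axis and vertical below 0.06 rad and angle between the x axis of module_old and the x axis of bay2, either way round below 0.25 rad)) and (value of joint lever2 above 0.45 rad or horizontal distance between each of module_a, module_b, module_c and bay2 above 0.03 m) and value of joint guard above 0.09 m), for 0.2 s.
At the end, for the whole second after the job is handed in: Tested module flat in the tray (within 24 mm of its middle), every other module at rest in a bay (origin within 10 mm of the middle of the bay floor, tilt under 0.06 rad, lengthwise); levers of loaded bays latched (over 0.45 rad), of empty bays up (under 0.10 rad); guard shut (under 6 mm) (all of step 2 and (value of joint lever0 below 0.1 rad or (distance between module_a and bay0 below 0.01 m and angle between module_a's own z axis and vertical below 0.06 rad and angle between the x axis of module_a and the x axis of bay0, either way round below 0.25 rad) or (distance between module_b and bay0 below 0.01 m and angle between module_b's own z axis and vertical below 0.06 rad and angle between the x axis of module_b and the x axis of bay0, either way round below 0.25 rad) or (distance between module_c and bay0 below 0.01 m and angle between module_c's own z axis and vertical below 0.06 rad and angle between the x axis of module_c and the x axis of bay0, either way round below 0.25 rad) or (distance between module_old and bay0 below 0.01 m and angle between module_old's own z axis and vertical below 0.06 rad and angle between the x axis of module_old and the x axis of bay0, either way round below 0.25 rad)) and (value of joint lever0 above 0.45 rad or horizontal distance between each of module_a, module_b, module_c and bay0 above 0.03 m) and (value of joint lever1 below 0.1 rad or (distance between module_a and bay1 below 0.01 m and angle between module_a's own z axis and vertical below 0.06 rad and angle between the x axis of module_a and the x axis of bay1, either way round below 0.25 rad) or (distance between module_b and bay1 below 0.01 m and angle between module_b's own z axis and vertical below 0.06 rad and angle between the x axis of module_b and the x axis of bay1, either way round below 0.25 rad) or (distance between module_c and bay1 below 0.01 m and angle between module_c's own z axis and vertical below 0.06 rad and angle between the x axis of module_c and the x axis of bay1, either way round below 0.25 rad) or (distance between module_old and bay1 below 0.01 m and angle between module_old's own z axis and vertical below 0.06 rad and angle between the x axis of module_old and the x axis of bay1, either way round below 0.25 rad)) and (value of joint lever1 above 0.45 rad or horizontal distance between each of module_a, module_b, module_c and bay1 above 0.03 m) and (value of joint lever2 below 0.1 rad or (distance between module_a and bay2 below 0.01 m and angle between module_a's own z axis and vertical below 0.06 rad and angle between the x axis of module_a and the x axis of bay2, either way round below 0.25 rad) or (distance between module_b and bay2 below 0.01 m and angle between module_b's own z axis and vertical below 0.06 rad and angle between the x axis of module_b and the x axis of bay2, either way round below 0.25 rad) or (distance between module_c and bay2 below 0.01 m and angle between module_c's own z axis and vertical below 0.06 rad and angle between the x axis of module_c and the x axis of bay2, either way round below 0.25 rad) or (distance between module_old and bay2 below 0.01 m and angle between module_old's own z axis and vertical below 0.06 rad and angle between the x axis of module_old and the x axis of bay2, either way round below 0.25 rad)) and (value of joint lever2 above 0.45 rad or horizontal distance between each of module_a, module_b, module_c and bay2 above 0.03 m) and value of joint guard below 0.006 m and linear speed of each of module_a, module_b, module_c, module_old below 0.02 m/s); the robot touches nothing.
It fails at once if the glass pilot lamp is pushed more than 30 mm or tipped over (distance of lamp from where it was at the start of the episode above 0.03 m or angle between lamp's own z axis and vertical above 0.5 rad).
It fails at once if the metal-envelope tube is pushed more than 30 mm or tipped over (distance of tube from where it was at the start of the episode above 0.03 m or angle between tube's own z axis and vertical above 0.5 rad).
It fails at once if the black knob is pushed more than 30 mm or tipped over (distance of knob from where it was at the start of the episode above 0.03 m or angle between knob's own z axis and vertical above 0.5 rad).
Of module_a, module_b, module_c only 2 to 3 are there at a start; the rules pass over those that are not, and their reading is None.
At some moment in a run one of module_a, module_b, module_c may be knocked a few centimetres aside while the robot is not near it.
Once in a run the grip may slacken for a moment while it holds something.
It also fails if it takes over 210 s, if anything falls off the work surface, if the arm or the gripper's body presses on something with over 40 N, if the wrist force passes 120 N, or if a joint passes its speed limit or range.

## Working session

There is one attempt and no reset: what is moved stays moved. The work goes in short steps, Python scripts to look and compute and a shell command to move; the robot and the scene stay as the last step left them, time stands still between calls to the robot, and variables do not carry over. Pictures are saved under pics/ and viewed, at most 14 in all, crops included, and the job is handed in when it is done.

```bash
mkdir -p pics; ls
python3 - <<'E'
from station import ctrl
import cv2
o=ctrl.get_obs();print(o, ctrl.tcp_to_grasp)
for n in("top","side"):
    c=ctrl.camera(n);cv2.imwrite(f"pics/{n}0.png",c["img"]);print(n,c["intrinsics"],c["R"],c["t"])
E
```

```text
pics
{'time_s': 0.0, 'qpos': array([ 1.20838480e+00,  3.00497354e-01,  1.52156729e+00,  1.33647893e-05,
        1.32071107e+00, -6.65718653e-02]), 'joint_vel': array([ 0.00055751,  0.00056498, -0.00045458,  0.00079364,  0.00135809,
       -0.00031295]), 'tau': array([ 5.19405803e-04, -5.31814992e+01, -3.52747321e+01,  7.08957645e-02,
        2.44008604e-02, -9.30212195e-05]), 'ee_pos': array([0.16032675, 0.52608668, 0.40407763]), 'eef_rot': array([-3.14041308e+00, -9.16165112e-05,  2.84574962e+00]), 'force': array([-0.78220098,  0.13267903, -0.08411932]), 'moment': array([-0.00139427,  0.00734553, -0.02125273]), 'grip_force': 0.0, 'grip_width': 0.09381414454191138} 0.1804
top [[522.62454719   0.         318.54288955]
 [  0.         522.62454719 242.21223512]
 [  0.           0.           1.        ]] [[ 1.82937002e-02 -9.99829913e-01  2.34229818e-03]
 [-9.95381178e-01 -1.84330205e-02 -9.42153618e-02]
 [ 9.42425126e-02 -6.07931943e-04 -9.95549084e-01]] [-0.07349729  0.57008654  1.39534195]
side [[621.84108851   0.         311.59676547]
 [  0.         621.84108851 233.78860549]
 [  0.           0.           1.        ]] [[-0.91349939 -0.40675727  0.00820931]
 [-0.29039818  0.63778145 -0.71337488]
 [ 0.28493467 -0.65405148 -0.70073454]] [0.48317019 0.28463367 1.36743914]
```

View pics/top0.png

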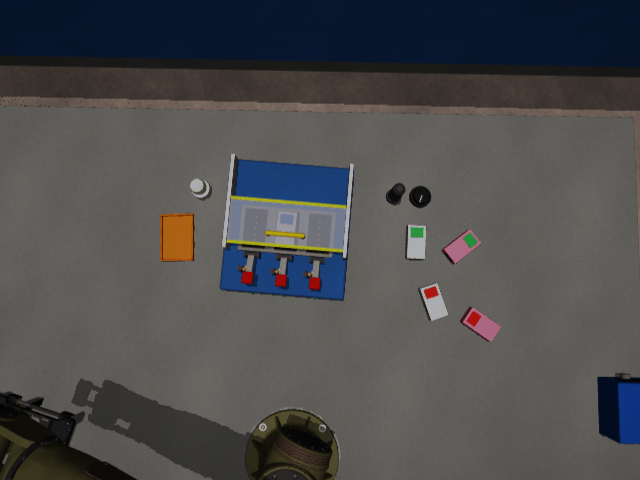

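View pics/side0.png

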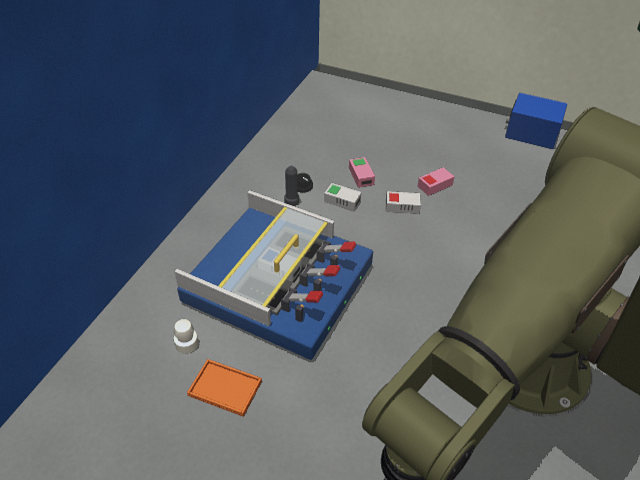

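The top view shows the tray at (177,238), the handle at (285,234) and the lever pads at (248,276), (281,281) and (315,283). The green module is at (416,242) and the red one at (433,302). No yellow module is present, and the pink ones are decoys.

```bash
cat > h.py <<'E'
import numpy as np, cv2
from scipy.spatial.transform import Rotation as Ro
from station import ctrl
def p2w(c,uv,z):
    uv=np.atleast_2d(np.float64(uv)); d=np.c_[uv,np.ones(len(uv))]@np.linalg.inv(c["intrinsics"]).T@c["R"]
    o=-c["R"].T@c["t"]; return o+d*((z-o[2])/d[:,2])[:,None]
def w2p(c,X):
    X=np.atleast_2d(X)@c["R"].T+c["t"]; q=X@c["intrinsics"].T; return q[:,:2]/q[:,2:]
def go(xyz,yaw):
    """shift (cm) and turn from now to grasp point xyz, tool down, finger-closing line at world angle yaw (mod pi)"""
    o=ctrl.get_obs(); R=Ro.from_euler('xyz',o["eef_rot"])
    best=None
    for k in(-1,0,1,2):
        G=Ro.from_euler('xyz',[np.pi,0,yaw+np.pi/2+k*np.pi])
        rv=(R.inv()*G).as_rotvec()
        q6=o["qpos"][5]+rv[2]
        if abs(q6)<2.4 and (best is None or abs(rv[2])<abs(best[2])): best=rv
    g=np.array(xyz)+[0,0,ctrl.tcp_to_grasp]
    s=R.inv().apply(g-o["ee_pos"])*100
    print("row",np.round(s,2),np.round(best,3),"q6",o["qpos"][5].round(2),"grasp now",np.round(o["ee_pos"]-[0,0,ctrl.tcp_to_grasp],4), 'yaw',round(R.as_euler('xyz')[2],3),'F',o["force"].round(1),'w',o["grip_width"].round(4),o["grip_force"].round(1),'t',round(o["time_s"],1))
def rect(c,mask,z,minA=80):
    out=[]
    for k in cv2.findContours(mask.astype(np.uint8),cv2.RETR_EXTERNAL,cv2.CHAIN_APPROX_NONE)[0]:
        if cv2.contourArea(k)<minA: continue
        w=p2w(c,k[:,0],z)[:,:2]*1000
        (x,y),(a,b),t=cv2.minAreaRect(w.astype(np.float32))
        if a<b:a,b,t=b,a,t+90
        out.append((round(x),round(y),round(a,1),round(b,1),round((t+90)%180-90,1)))
    return out
E
python3 - <<'E'
from h import *
c=ctrl.camera("top"); h=cv2.cvtColor(c["img"],cv2.COLOR_BGR2HSV); H,S,V=[h[...,i].astype(int) for i in range(3)]
print("deck",p2w(c,[(237,160),(352,165),(344,299),(221,289)],.06).round(3)[:,:2])
print("orange",rect(c,(H>8)&(H<20)&(S>200)&(V>120),.014))
print("red",rect(c,((H<5)|(H>175))&(S>180)&(V>120),.034,40))
print("green",rect(c,(H>45)&(H<75)&(S>150),.034,40))
print("white",rect(c,(S<40)&(V>170),.034,300))
print("yellow@130",rect(c,(H>22)&(H<34)&(S>150),.13,60), 'yel@106',rect(c,(H>22)&(H<34)&(S>150),.106,60))
print("blue deck",rect(c,(H>100)&(H<125)&(S>150)&(V>90),.06,1000))
print("redpads@129",rect(c,((H<5)|(H>175))&(S>180)&(V>120),.129,40))
print("lamp,tube,knob",p2w(c,[(203,195)],0).round(3),p2w(c,[(393,201)],0).round(3),p2w(c,[(420,197)],.016).round(3))
E
```

```text
deck [[ 0.787  0.161]
 [ 0.779 -0.149]
 [ 0.419 -0.133]
 [ 0.44   0.192]]
orange [(580, 329, 128.2, 88.2, 2.4)]
red [(374, -481, 33.0, 24.8, -34.0), (441, -366, 31.7, 22.7, -70.7), (461, -53, 28.1, 27.7, -7.1), (467, 38, 28.2, 27.4, -5.8), (473, 129, 29.4, 26.9, -88.9)]
green [(585, -473, 30.6, 22.8, 38.7), (604, -328, 29.9, 22.1, -89.9)]
white [(417, -375, 85.6, 46.4, 19.1), (579, -328, 87.0, 46.2, -0.1)]
yellow@130 [(551, 24, 294.2, 9.0, 86.2), (582, 24, 99.1, 9.3, 86.8), (664, 15, 293.8, 6.2, 86.2)] yel@106 [(553, 26, 299.5, 9.2, 86.2), (585, 25, 100.9, 9.5, 86.8), (668, 17, 299.1, 6.3, 86.2)]
blue deck [(140, -871, 152.0, 54.5, -2.0), (488, 29, 325.0, 115.9, 86.3), (730, 12, 296.6, 97.2, 86.2)]
redpads@129 [(378, -453, 30.8, 23.2, -34.0), (441, -346, 29.6, 21.2, -70.7), (460, -54, 26.2, 25.9, -7.1), (465, 31, 26.3, 25.5, -5.8), (471, 116, 27.4, 25.0, -88.9)]
lamp,tube,knob [[0.7   0.262 0.   ]] [[ 0.693 -0.269  0.   ]] [[ 0.703 -0.341  0.016]]
```

Run:
```python
from h import *
c=ctrl.camera("top")
h=cv2.cvtColor(c["img"],cv2.COLOR_BGR2HSV); H,S,V=[h[...,i].astype(int) for i in range(3)]
print(rect(c,(H>22)&(H<34)&(S>150),.139,60))
go([.580,.024,.22],-.066)
```

```text
[(550, 23, 292.1, 9.0, 86.2), (581, 23, 98.4, 9.2, 86.8), (663, 15, 291.8, 8.1, 86.0)]Traceback (most recent call last):
  File "<stdin>", line 5, in <module>
  File "h.py", line 20, in go
    print("row",np.round(s,2),np.round(best,3),"q6",o["qpos"][5].round(2),"grasp now",np.round(o["ee_pos"]-[0,0,ctrl.tcp_to_grasp],4), 'yaw',round(R.as_euler('xyz')[2],3),'F',o["force"].round(1),'w',o["grip_width"].round(4),o["grip_force"].round(1),'t',round(o["time_s"],1))
                                                                                                                                                                                                       ^^^^^^^^^^^^^^^^^^^^^
AttributeError: 'float' object has no attribute 'round'
```

```bash
python3 - <<'E'
s=open('h.py').read()
s=s.replace('q6=o["qpos"][5]+rv[2]','q6=(np.arctan2(xyz[1],xyz[0])+np.pi/2-(yaw+np.pi/2+k*np.pi)+np.pi)%(2*np.pi)-np.pi')
s=s.replace('best=rv\n','best=rv; b6=q6\n',1).replace('o["qpos"][5].round(2)','b6').replace('o["grip_width"].round(4),o["grip_force"].round(1)','round(float(o["grip_width"]),4),round(float(o["grip_force"]),1)')
open('h.py','w').write(s)
E
python3 -c "
from h import *
go([.580,.024,.22],-.066)"
```

```text
row [-54.78 -35.8    0.41] [-1.000e-03  0.000e+00  1.341e+00] q6 0.107355717373812 grasp now [0.1603 0.5261 0.2239] yaw 2.846 F [-0.3  0.1 -0.1] w 0.0941 0.0 t 0.2
```

```bash
python3 -m jog '[[-54.78,-35.8,0.4,0,0,1.341],[-54.78,-35.8,0.4,0,0,1.341],[-54.78,-35.8,0.4,0,0,1.341],[-54.78,-35.8,0.4,0,0,1.341],[-54.78,-35.8,0.4,0,0,1.341],[-54.78,-35.8,0.4,0,0,1.341],[-54.78,-35.8,0.4,0,0,1.341],[-54.78,-35.8,0.4,0,0,1.341]]'; python3 -c "
from h import *
go([.580,.024,.22],-.066)"
```

```text
time_s: 1.0
ee_pos: [0.4177, 0.2173, 0.4023]
eef_rot: [3.141, -0.0, 1.64]
force: [0.9, 1.3, -0.6]
grip_width: 0.0942
grip_force: 0.0
row [-20.41  14.86   0.19] [ 0.    -0.     0.135] q6 0.107355717373812 grasp now [0.4177 0.2173 0.2219] yaw 1.64 F [ 0.9  1.3 -0.6] w 0.0942 0.0 t 1.0
```

```bash
python3 -m jog '[[-20.41,14.86,0.2,0,0,0.135],[-20.41,14.86,0.2,0,0,0.135],[-20.41,14.86,0.2,0,0,0.135],[-20.41,14.86,0.2,0,0,0.135],[-20.41,14.86,0.2,0,0,0.135],[-20.41,14.86,0.2,0,0,0.135],[-20.41,14.86,3,0,0,0.135],[-20.41,14.86,3,0,0,0.135]]'; python3 -c "
from h import *
go([.581,.023,.139],-.066)
c=ctrl.camera('wrist');cv2.imwrite('pics/w1.png',c['img']);print(c['intrinsics'],c['R'],c['t'])"
```

```text
time_s: 1.8
ee_pos: [0.5798, 0.0269, 0.369]
eef_rot: [-3.136, 0.0, 1.51]
force: [-0.2, 0.2, -0.1]
grip_width: 0.0939
grip_force: 0.0
row [-0.38  0.17  4.96] [-0.006  0.     0.006] q6 0.1055662593215434 grasp now [0.5798 0.0269 0.1886] yaw 1.51 F [-0.2  0.2 -0.1] w 0.0939 0.0 t 1.8
[[410.70032732   0.         323.74338222]
 [  0.         410.70032732 244.43860439]
 [  0.           0.           1.        ]] [[ 0.99821536 -0.05944941 -0.00564542]
 [-0.05633515 -0.96883138  0.24123041]
 [-0.01981047 -0.24048186 -0.97045145]] [-0.5745972   0.04226378  0.37280553]
```

View pics/w1.png

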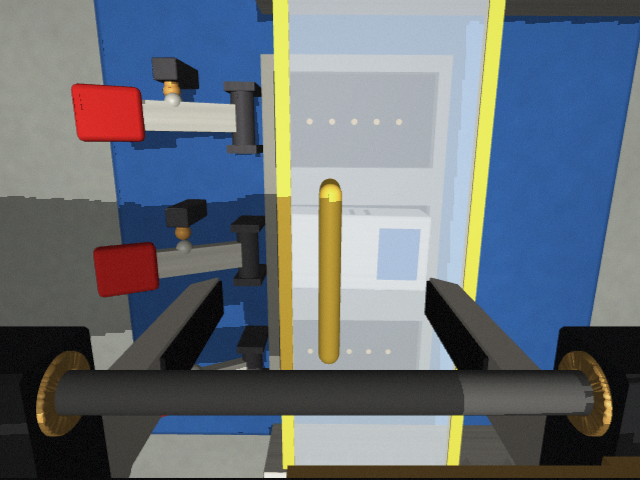

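The wrist view shows the bar running from (330,190) to (328,358), between the fingers. The blue-patch module lies under the guard. I'll descend and pinch.

```bash
python3 -m jog '[[-0.4,0.2,2.5,0,0,0],[-0.4,0.2,4.9,0,0,0],[-0.4,0.2,4.9,0,0,0]]' && python3 -m jog '[[0,0,0,0,0,0],[0,0,0,0,0,0],[0,0,0,0,0,0],[0,0,0,0,0,0],[0,0,0,0,0,0],[0,0,0,0,0,0]]' 0 25; python3 -c "
from h import *
go([.581+.1155*.9978,.023-.1155*.066,.139],-.066)"
```

```text
time_s: 2.15
ee_pos: [0.5816, 0.0232, 0.3217]
eef_rot: [-3.138, 0.0, 1.511]
force: [-0.4, 0.5, 0.6]
grip_width: 0.0938
grip_force: 0.0
time_s: 2.75
ee_pos: [0.5821, 0.0227, 0.3234]
eef_rot: [3.141, 0.0, 1.511]
force: [0.0, 0.2, -0.0]
grip_width: 0.0494
grip_force: 0.0
row [-0.04 11.44  0.4 ] [0.    0.    0.006] q6 0.08808199799620375 grasp now [0.5821 0.0227 0.143 ] yaw 1.511 F [ 0.   0.2 -0. ] w 0.0494 0.0 t 2.8
```

```bash
python3 -m jog '[[0,0,0.4,0,0,0],[0,0,0.4,0,0,0],[0,0,0.4,0,0,0],[0,0,0.4,0,0,0],[0,0,0.4,0,0,0],[0,0,0.4,0,0,0]]';  python3 -m jog '[[0,2,0,0,0,0],[0,4,0,0,0,0],[0,6,0,0,0,0],[0,8,0,0,0,0],[0,10,0,0,0,0],[0,11.2,0,0,0,0],[0,11.7,0,0,0,0],[0,11.7,0,0,0,0]]';python3 -c "
from h import *
go([.581+.1155*.9978,.023-.1155*.066,.139],-.066)"
```

```text
time_s: 3.35
ee_pos: [0.582, 0.0227, 0.3192]
eef_rot: [-3.142, 0.0, 1.511]
force: [-0.6, -0.5, -1.1]
grip_width: 0.011
grip_force: 25.0
time_s: 4.15
ee_pos: [0.6971, 0.0155, 0.3187]
eef_rot: [-3.126, 0.001, 1.511]
force: [-49.8, -1.2, 21.5]
grip_width: 0.0301
grip_force: 25.0
row [-0.02 -0.09 -0.07] [-0.016  0.001  0.006] q6 0.08808199799620375 grasp now [0.6971 0.0155 0.1383] yaw 1.511 F [-49.8  -1.2  21.5] w 0.0301 25.0 t 4.2
```

```bash
python3 -m jog '[[0,-0.4,0,0,0,0],[0,-0.6,0,0,0,0]]'; python3 -m jog '[[0,0,0,0,0,0],[0,0,0,0,0,0],[0,0,0,0,0,0],[0,0,0,0,0,0],[0,0,-4,0,0,0],[0,0,-8,0,0,0],[0,-5,-14,0,0,0],[0,-10,-16,0,0,0]]' 60; python3 -c "
from h import *
go([.60,.022,.26],-.066)
c=ctrl.camera('wrist');cv2.imwrite('pics/w2.png',c['img'])"
```

```text
time_s: 4.35
ee_pos: [0.6905, 0.0159, 0.3188]
eef_rot: [-3.126, 0.001, 1.511]
force: [-49.6, -2.0, 20.9]
grip_width: 0.0167
grip_force: 25.0
time_s: 5.15
ee_pos: [0.6179, 0.0204, 0.4655]
eef_rot: [3.139, -0.0, 1.511]
force: [0.0, 0.6, 0.6]
grip_width: 0.0564
grip_force: 0.0
row [ 0.05 -1.81  2.5 ] [ 0.002 -0.     0.006] q6 0.10265024781041188 grasp now [0.6179 0.0204 0.2851] yaw 1.511 F [0.  0.6 0.6] w 0.0564 0.0 t 5.2
```

View pics/w2.png

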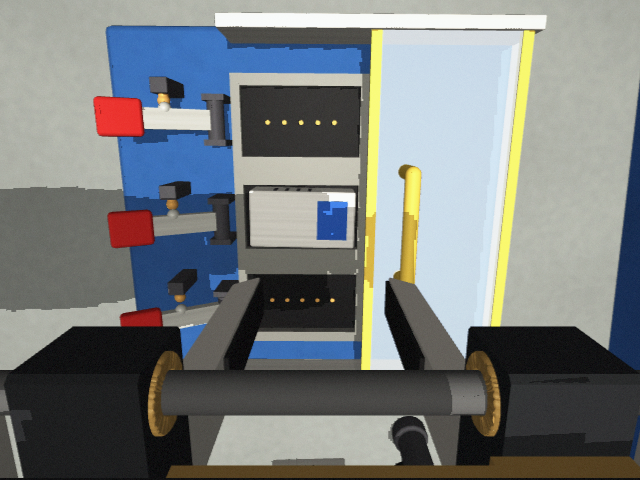

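The guard is open, and module_old's top spans about (250,193) to (355,247). Bay0's rim is at (240,86) to (361,157).

Run:
```python
from h import *
c=ctrl.camera("wrist")
print("cam",-c["R"].T@c["t"])
im=c["img"]; g=cv2.cvtColor(im,cv2.COLOR_BGR2GRAY); h=cv2.cvtColor(im,cv2.COLOR_BGR2HSV); H,S,V=[h[...,i].astype(int) for i in range(3)]
m=np.zeros((480,640),bool); m[70:350,225:366]=1
print("bright old@94",rect(c,(S<45)&(V>190)&m,.094,300))
print("dark bays @70",rect(c,(V<45)&m,.07,1000),"@60",rect(c,(V<45)&m,.06,1000))
print("old corners",p2w(c,[(250,193),(355,193),(354,247),(250,247)],.094).round(4)[:,:2])
print("bay0",p2w(c,[(240,86),(361,88),(359,157),(241,157)],.07).round(4)[:,:2])
print("rail end z112 (216,25) (545,27)",p2w(c,[(216,25),(545,27)],.112).round(4))
# predicted pixels with tester guess
for t in((.610,.0215),(.616,.0215)):
    y=-.066; A=np.array([[np.cos(y),-np.sin(y)],[np.sin(y),np.cos(y)]])
    for by in(.085,0,-.085):
        P=np.array([(-.008+sx*.0525,by+sy*.03) for sx,sy in((-1,1),(1,1),(1,-1),(-1,-1))])@A.T+t
        print(t,by,w2p(c,np.c_[P,np.full(4,.07)]).round().tolist())
cv2.imwrite('pics/w2crop.png',cv2.resize(im[60:360,220:380],None,fx=2,fy=2,interpolation=cv2.INTER_CUBIC))
```

```text
cam [0.61651122 0.0907221  0.44999118]
bright old@94 [(600, 26, 90.1, 47.3, -3.4), (600, 101, 105.6, 87.8, -3.4)]
dark bays @70 [(578, -70, 130.6, 81.0, -3.5)] @60 [(577, -75, 134.0, 83.1, -3.5)]
old corners [[ 0.5526  0.0521]
 [ 0.6434  0.0467]
 [ 0.6405 -0.0015]
 [ 0.5477  0.0041]]
bay0 [[0.5491 0.1425]
 [0.6541 0.1348]
 [0.6501 0.076 ]
 [0.5435 0.0823]]
rail end z112 (216,25) (545,27) [[0.5433 0.1805 0.112 ]
 [0.7897 0.1651 0.112 ]]
(0.61, 0.0215) 0.085 [[250.0, 88.0], [370.0, 89.0], [368.0, 159.0], [252.0, 159.0]]
(0.61, 0.0215) 0 [[253.0, 186.0], [367.0, 187.0], [365.0, 250.0], [255.0, 249.0]]
(0.61, 0.0215) -0.085 [[256.0, 274.0], [364.0, 275.0], [362.0, 332.0], [258.0, 331.0]]
(0.616, 0.0215) 0.085 [[256.0, 88.0], [377.0, 89.0], [374.0, 159.0], [259.0, 158.0]]
(0.616, 0.0215) 0 [[259.0, 186.0], [373.0, 187.0], [371.0, 250.0], [261.0, 249.0]]
(0.616, 0.0215) -0.085 [[262.0, 274.0], [370.0, 275.0], [368.0, 331.0], [264.0, 331.0]]
```

View pics/w2crop.png

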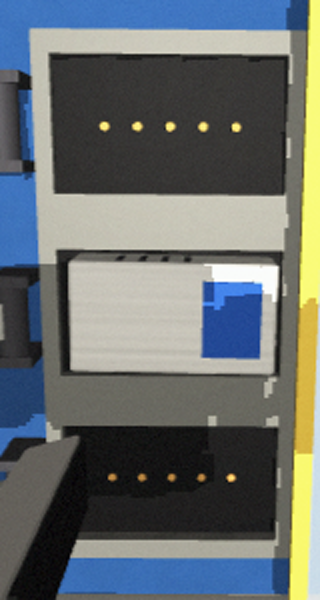

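Run:
```python
from h import *
c=ctrl.camera("wrist")
print("dots",p2w(c,[(305,123.5),(306,299)],.06).round(4))
print("old",p2w(c,[(254,191),(359.5,191),(357.5,246.5),(255,245)],.094).round(4)[:,:2])
go([.599,.025,.16],-.06+np.pi/2)
```

```text
dots [[ 0.6056  0.1082  0.06  ]
 [ 0.5948 -0.0613  0.06  ]]
old [[ 0.5591  0.0535]
 [ 0.6497  0.0481]
 [ 0.6461 -0.0011]
 [ 0.5552  0.0058]]
row [ 0.32 -1.86 12.62] [ 0.004  0.004 -1.571] q6 -1.4690843080741711 grasp now [0.6168 0.0207 0.2863] yaw 1.511 F [-0.8 -1.5 -0.1] w 0.0564 0.0 t 5.3
```

```bash
python3 -m jog '[[0.4,-1.5,6,0,0,-1.571],[0.4,-1.5,6,0,0,-1.571],[0.4,-1.5,6,0,0,-1.571],[0.4,-1.5,6,0,0,-1.571],[0.4,-1.5,6,0,0,-1.571],[0.4,-1.5,6,0,0,-1.571],[0.4,-1.5,6,0,0,-1.571],[0.4,-1.5,6,0,0,-1.571]]' 85; python3 -c "
from h import *
go([.602,.0258,.092],-.062+np.pi/2)"
```

```text
time_s: 6.1
ee_pos: [0.6044, 0.0253, 0.4022]
eef_rot: [-3.141, -0.002, 2.717]
force: [0.4, 0.3, 0.4]
grip_width: 0.0801
grip_force: 0.0
row [ 0.22 -0.05 12.98] [-0.    -0.002 -0.363] q6 -1.4659653941261679 grasp now [0.6044 0.0253 0.2218] yaw 2.717 F [0.4 0.3 0.4] w 0.0801 0.0 t 6.1
```

```bash
python3 -m jog '[[0.2,0,4,0,0,-0.363],[0.2,0,8,0,0,-0.363],[0.2,0,9,0,0,-0.363],[0.2,0,11,0,0,-0.363],[0.2,0,12.5,0,0,-0.363],[0.2,0,12.9,0,0,-0.363],[0.2,0,12.9,0,0,-0.363]]'; python3 -c "
from h import *
go([.602,.0258,.092],-.062+np.pi/2)"
```

```text
time_s: 6.8
ee_pos: [0.602, 0.0262, 0.2739]
eef_rot: [-3.142, -0.001, 3.074]
force: [-0.6, -0.7, -0.1]
grip_width: 0.0799
grip_force: 0.0
row [-0.   -0.04  0.15] [-0.    -0.001 -0.006] q6 -1.4659653941261679 grasp now [0.602  0.0262 0.0935] yaw 3.074 F [-0.6 -0.7 -0.1] w 0.0799 0.0 t 6.8
```

```bash
python3 -m jog '[[0,0,0.1,0,0,0],[0,0,0.1,0,0,0],[0,0,0.1,0,0,0],[0,0,0.1,0,0,0],[0,0,0.1,0,0,0],[0,0,0.1,0,0,0],[0,0,0.1,0,0,0]]' 0 45; python3 -m jog '[[0,0,-1.5,0,0,0],[0,0,-4,0,0,0],[0,0,-7,0,0,0],[0,0,-10,0,0,0],[0,0,-10,0,0,0]]';python3 -c "
from h import *
go([.580,.329,.17],.01+np.pi/2)"
```

```text
time_s: 7.5
ee_pos: [0.6018, 0.0262, 0.2741]
eef_rot: [3.142, 0.001, 3.074]
force: [-1.7, -0.8, 4.6]
grip_width: 0.0495
grip_force: 45.0
time_s: 8.0
ee_pos: [0.6019, 0.0263, 0.3787]
eef_rot: [3.141, 0.007, 3.074]
force: [0.1, 0.6, -2.5]
grip_width: 0.0501
grip_force: 4.5
row [ 4.25 30.06  2.81] [ 0.     0.007 -0.078] q6 -1.0648124043892162 grasp now [0.6019 0.0263 0.1983] yaw 3.074 F [ 0.1  0.6 -2.5] w 0.0501 4.5 t 8.0
```

Grip force is down to 4.5 N, so this is the slackening. I'll hold still and re-command the grip.

```bash
python3 -m jog '[[0,0,0,0,0,0],[0,0,0,0,0,0],[0,0,0,0,0,0],[0,0,0,0,0,0]]' 0 50; python3 -c "
from h import *
c=ctrl.camera('wrist');cv2.imwrite('pics/w3.png',c['img'])
go([.580,.329,.17],.01+np.pi/2)"
```

```text
time_s: 8.4
ee_pos: [0.6018, 0.0262, 0.3728]
eef_rot: [-3.141, -0.002, 3.074]
force: [-0.6, -0.3, -2.8]
grip_width: 0.0496
grip_force: 50.0
row [ 4.22 30.06  2.26] [ 0.    -0.001 -0.078] q6 -1.0648124043892162 grasp now [0.6018 0.0262 0.1926] yaw 3.074 F [-0.1  1.  -2. ] w 0.0497 50.0 t 8.4
```

View pics/w3.png

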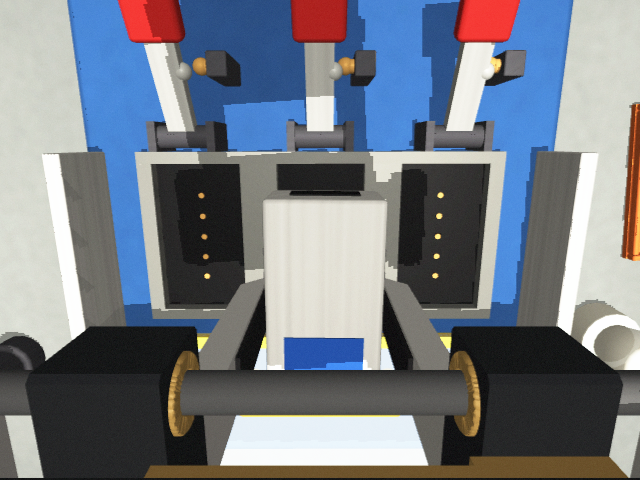

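```bash
python3 -m jog '[[4.2,30,0,0,0,-0.078],[4.2,30,0,0,0,-0.078],[4.2,30,0,0,0,-0.078],[4.2,30,0,0,0,-0.078],[4.2,30,0,0,0,-0.078],[4.2,30,0,0,0,-0.078],[4.2,30,2.2,0,0,-0.078],[4.2,30,2.2,0,0,-0.078]]'; python3 -c "
from h import *
go([.580,.329,.037],.01+np.pi/2)
c=ctrl.camera('side');im=c['img'];u,v=w2p(c,[.58,.329,.14])[0].astype(int);cv2.imwrite('pics/s3.png',cv2.resize(im[v-120:v+120,u-130:u+130],None,fx=2,fy=2))
c=ctrl.camera('top');h=cv2.cvtColor(c['img'],cv2.COLOR_BGR2HSV); H,S,V=[h[...,i].astype(int) for i in range(3)]
print('white',rect(c,(S<40)&(V>170),.034,300))
"
```

```text
time_s: 9.25
ee_pos: [0.5795, 0.3296, 0.3482]
eef_rot: [-3.139, -0.005, -3.129]
force: [-0.3, -0.7, -1.7]
grip_width: 0.0495
grip_force: 50.0
row [-0.11 -0.03 13.08] [-0.002 -0.005  0.002] q6 -1.0648124043892162 grasp now [0.5795 0.3296 0.1678] yaw -3.129 F [-0.3 -0.7 -1.7] w 0.0495 50.0 t 9.2
white [(417, -375, 89.7, 47.5, 19.5), (578, -327, 88.4, 47.5, -2.2)]
```

View pics/s3.png

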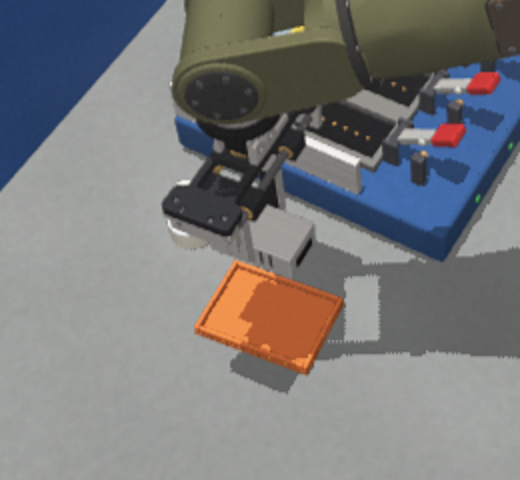

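```bash
python3 -m jog '[[-0.1,0,4,0,0,0],[-0.1,0,8,0,0,0],[-0.1,0,10.5,0,0,0],[-0.1,0,11.5,0,0,0],[-0.1,0,12.2,0,0,0],[-0.1,0,12.6,0,0,0],[-0.1,0,12.8,0,0,0],[-0.1,0,12.8,0,0,0]]'; python3 -c "
from h import *
go([.580,.329,.0385],.01+np.pi/2)"
```

```text
time_s: 10.15
ee_pos: [0.5814, 0.3284, 0.2246]
eef_rot: [3.141, 0.001, -3.131]
force: [0.9, -0.1, -1.7]
grip_width: 0.0499
grip_force: 50.0
row [0.14 0.06 0.57] [0.    0.001 0.   ] q6 -1.0648124043892162 grasp now [0.5814 0.3284 0.0442] yaw -3.131 F [ 0.9 -0.1 -1.7] w 0.0499 50.0 t 10.2
```

```bash
python3 -m jog '[[0,0,0.1,0,0,0],[0,0,0.1,0,0,0],[0,0,0.2,0,0,0],[0,0,0.2,0,0,0],[0,0,0.2,0,0,0]]'; python3 -c "
from h import *
go([.580,.329,.0385],.01+np.pi/2)"
```

```text
time_s: 10.65
ee_pos: [0.5812, 0.3284, 0.2217]
eef_rot: [-3.142, -0.0, -3.131]
force: [-1.1, 0.2, -2.1]
grip_width: 0.0494
grip_force: 50.0
row [0.12 0.06 0.28] [-0. -0.  0.] q6 -1.0648124043892162 grasp now [0.5812 0.3284 0.0413] yaw -3.131 F [-1.1  0.2 -2.1] w 0.0494 50.0 t 10.7
```

```bash
python3 -m jog '[[0,0,0.1,0,0,0],[0,0,0.2,0,0,0],[0,0,0.25,0,0,0],[0,0,0.3,0,0,0],[0,0,0.3,0,0,0]]'; python3 -m jog '[[0,0,0,0,0,0],[0,0,0,0,0,0],[0,0,0,0,0,0]]'
```

```text
time_s: 11.15
ee_pos: [0.5812, 0.3284, 0.2192]
eef_rot: [3.142, 0.0, -3.131]
force: [-3.2, -0.7, 4.0]
grip_width: 0.0499
grip_force: 50.0
time_s: 11.45
ee_pos: [0.5812, 0.3284, 0.2192]
eef_rot: [3.142, 0.0, -3.131]
force: [-2.7, -2.5, 5.2]
grip_width: 0.0493
grip_force: 50.0
```

```bash
python3 -m jog '[[0,0,0,0,0,0],[0,0,0,0,0,0],[0,0,0,0,0,0],[0,0,0,0,0,0],[0,0,-2,0,0,0],[0,0,-6,0,0,0],[0,0,-11,0,0,0],[0,0,-16,0,0,0]]' 80; python3 -c "
from h import *
go([.578,-.328,.22],-.02+np.pi/2)
c=ctrl.camera('top');h=cv2.cvtColor(c['img'],cv2.COLOR_BGR2HSV); H,S,V=[h[...,i].astype(int) for i in range(3)]
print('white',rect(c,(S<40)&(V>170),.034,300))"
```

```text
time_s: 12.25
ee_pos: [0.581, 0.3283, 0.3803]
eef_rot: [-3.141, -0.001, -3.131]
force: [0.8, 0.1, -0.2]
grip_width: 0.0753
grip_force: 0.0
row [  0.97 -65.62  -1.99] [-0.    -0.001  0.03 ] q6 -2.066956261041197 grasp now [0.581  0.3283 0.1999] yaw -3.131 F [ 0.8  0.1 -0.2] w 0.0753 0.0 t 12.2
white [(417, -375, 89.7, 47.5, 19.5), (578, -327, 88.2, 47.5, -2.2)]
```

```bash
python3 -m jog '[[1,-65.6,0,0,0,0.03],[1,-65.6,0,0,0,0.03],[1,-65.6,0,0,0,0.03],[1,-65.6,0,0,0,0.03],[1,-65.6,0,0,0,0.03],[1,-65.6,0,0,0,0.03],[1,-65.6,0,0,0,0.03],[1,-65.6,0,0,0,0.03]]';  python3 -c "
from h import *
go([.578,-.328,.20],-.02+np.pi/2)"
```

```text
time_s: 13.1
ee_pos: [0.5788, -0.0736, 0.3787]
eef_rot: [-3.142, 0.0, 3.122]
force: [0.7, 0.5, -0.2]
grip_width: 0.0754
grip_force: 0.0
row [ -0.42 -25.44  -0.17] [-0.  0.  0.] q6 -2.066956261041197 grasp now [ 0.5788 -0.0736  0.1983] yaw 3.122 F [ 0.7  0.5 -0.2] w 0.0754 0.0 t 13.1
```

```bash
python3 -m jog '[[-0.4,-25.4,0,0,0,0],[-0.4,-25.4,0,0,0,0],[-0.4,-25.4,0,0,0,0],[-0.4,-25.4,0,0,0,0],[-0.4,-25.4,0,0,0,0],[-0.4,-25.4,1,0,0,0],[-0.4,-25.4,3,0,0,0],[-0.4,-25.4,3,0,0,0]]';  python3 -c "
from h import *
go([.578,-.328,.034],-.02+np.pi/2)
c=ctrl.camera('wrist');cv2.imwrite('pics/w4.png',c['img']);h=cv2.cvtColor(c['img'],cv2.COLOR_BGR2HSV); H,S,V=[h[...,i].astype(int) for i in range(3)]
print('white',rect(c,(S<45)&(V>175),.034,300),rect(c,(H>45)&(H<75)&(S>150),.034,40))"
```

```text
time_s: 13.9
ee_pos: [0.5779, -0.3254, 0.3455]
eef_rot: [3.139, -0.004, 3.121]
force: [-0.2, -0.4, -0.7]
grip_width: 0.0753
grip_force: 0.0
row [-0.06 -0.29 13.11] [ 0.003 -0.004 -0.   ] q6 -2.066956261041197 grasp now [ 0.5779 -0.3254  0.1651] yaw 3.121 F [-0.2 -0.4 -0.7] w 0.0753 0.0 t 13.9
white [(607, -326, 48.7, 32.2, 88.8), (435, -367, 54.8, 48.7, 19.2)] [(601, -326, 31.9, 17.9, 88.9), (585, -470, 33.0, 24.7, 38.8)]
```

View pics/w4.png

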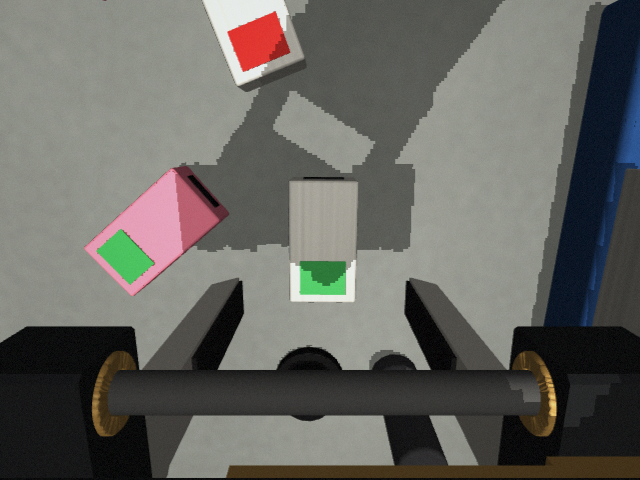

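The green module is centred at about (323,241) and sits between the fingers. I'll descend.

```bash
python3 -m jog '[[0,-0.15,4,0,0,0],[0,-0.15,8,0,0,0],[0,-0.15,11,0,0,0],[0,-0.15,12.5,0,0,0],[0,-0.15,13.1,0,0,0],[0,-0.15,13.1,0,0,0],[0,-0.15,13.1,0,0,0]]';python3 -m jog '[[0,0,0,0,0,0],[0,0,0,0,0,0],[0,0,0,0,0,0],[0,0,0,0,0,0],[0,0,0,0,0,0],[0,0,0,0,0,0],[0,0,0,0,0,0]]' 0 50;  python3 -c "
from h import *
go([.604,.1083,.17],-.063+np.pi/2)
go([.5935,-.0614,.17],-.063+np.pi/2)"
```

```text
time_s: 14.65
ee_pos: [0.5786, -0.3272, 0.2196]
eef_rot: [-3.14, 0.002, 3.122]
force: [0.4, 0.9, -0.6]
grip_width: 0.0751
grip_force: 0.0
time_s: 15.35
ee_pos: [0.5782, -0.3271, 0.2181]
eef_rot: [3.142, 0.0, 3.122]
force: [-0.8, 1.9, 5.7]
grip_width: 0.0496
grip_force: 50.0
row [ -1.72  43.58 -13.23] [0.    0.    0.043] q6 -1.3303770116241829 grasp now [ 0.5782 -0.3271  0.0377] yaw 3.122 F [-0.8  1.9  5.7] w 0.0496 50.0 t 15.3
row [ -1.01  26.59 -13.23] [0.    0.    0.043] q6 -1.6108836838646523 grasp now [ 0.5782 -0.3271  0.0377] yaw 3.122 F [-0.8  1.9  5.7] w 0.0496 50.0 t 15.3
```

```bash
python3 -m jog '[[0,0,-2,0,0,0],[0,0,-6,0,0,0],[0,0,-10,0,0,0],[0,0,-14,0,0,0],[0,0,-14,0,0,0],[0,0,-14,0,0,0]]';python3 -m jog '[[-1,26.6,0,0,0,0.043],[-1,26.6,0,0,0,0.043],[-1,26.6,0,0,0,0.043],[-1,26.6,0,0,0,0.043],[-1,26.6,0,0,0,0.043],[-1,26.6,0,0,0,0.043],[-1,26.6,0,0,0,0.043]]';  python3 -c "
from h import *
go([.5935,-.0614,.0977],-.063+np.pi/2)
c=ctrl.camera('wrist');cv2.imwrite('pics/w5.png',c['img'])
print('dots',p2w(c,[(305,123.5),(306,299)],.06).round(4))
for by in(.085,0):
  P=np.array([.5987,.0235])+by*np.array([.063,1]);ex=np.array([1,-.063]);ey=np.array([.063,1])
  print(w2p(c,[[*(P+sx*.0525*ex+sy*.03*ey),.07] for sx,sy in((-1,1),(1,1),(1,-1),(-1,-1))]).round().tolist())
"
```

```text
time_s: 15.95
ee_pos: [0.578, -0.3271, 0.3575]
eef_rot: [-3.141, 0.0, 3.122]
force: [-0.8, 0.1, -3.0]
grip_width: 0.0494
grip_force: 50.0
time_s: 16.65
ee_pos: [0.5934, -0.0595, 0.356]
eef_rot: [3.141, -0.003, 3.082]
force: [0.4, -0.2, -2.3]
grip_width: 0.0496
grip_force: 50.0
row [-0.04 -0.2   7.79] [ 0.    -0.003  0.003] q6 -1.6108836838646523 grasp now [ 0.5934 -0.0595  0.1756] yaw 3.082 F [ 0.4 -0.2 -2.3] w 0.0496 50.0 t 16.6
dots [[ 0.51   -0.0664  0.06  ]
 [ 0.6301 -0.0741  0.06  ]]
[[634.0, 174.0], [607.0, 326.0], [521.0, 325.0], [540.0, 173.0]]
[[501.0, 173.0], [485.0, 325.0], [399.0, 325.0], [407.0, 173.0]]
```

View pics/w5.png

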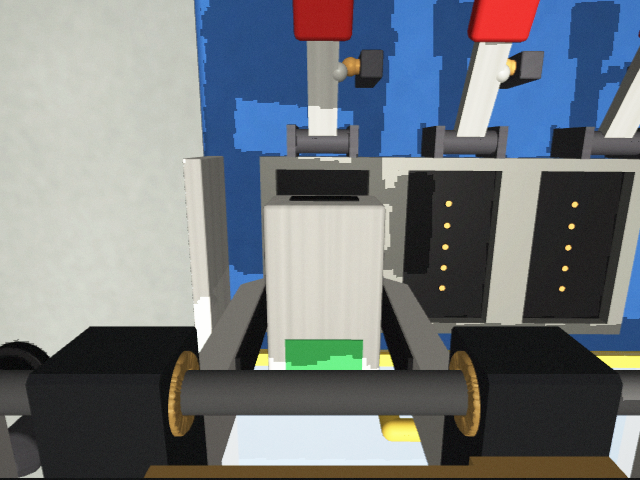

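Bay2's rim runs (277,170) to (369,170) and the held module is centred over it at x≈325. I'll lower it.

```bash
python3 -m jog '[[0,0,2,0,0,0],[0.1,0,4,0,0,0],[0.1,0,6,0,0,0],[0.1,0,7,0,0,0],[0.1,0,7,0,0,0],[0.1,0,7,0,0,0]]';  python3 -c "
from h import *
go([.592,-.0608,.0977],-.063+np.pi/2)"
```

```text
time_s: 17.3
ee_pos: [0.5926, -0.0621, 0.2882]
eef_rot: [-3.141, 0.0, 3.078]
force: [-0.2, 0.6, -2.4]
grip_width: 0.0493
grip_force: 50.0
row [0.06 0.12 1.01] [-0.     0.    -0.001] q6 -1.6101402002983551 grasp now [ 0.5926 -0.0621  0.1078] yaw 3.078 F [-0.2  0.6 -2.4] w 0.0493 50.0 t 17.3
```

```bash
python3 -m jog '[[0.05,0.12,0.3,0,0,0],[0.05,0.12,0.6,0,0,0],[0.05,0.12,0.8,0,0,0],[0.05,0.12,1.0,0,0,0],[0.05,0.12,1.15,0,0,0],[0.05,0.12,1.15,0,0,0],[0.05,0.12,1.15,0,0,0]]';  python3 -c "
from h import *
go([.592,-.0608,.0977],-.063+np.pi/2)"
```

```text
time_s: 18.0
ee_pos: [0.592, -0.06, 0.278]
eef_rot: [-3.141, 0.001, 3.079]
force: [-8.0, 1.2, 16.5]
grip_width: 0.0492
grip_force: 50.0
row [-0.01 -0.08 -0.01] [-0.     0.001  0.   ] q6 -1.610140200298356 grasp now [ 0.592  -0.06    0.0976] yaw 3.079 F [-8.   1.2 16.5] w 0.0492 50.0 t 18.0
```

```bash
python3 -m jog '[[0,0,-0.1,0,0,0],[0,0,-0.1,0,0,0],[0,0,-0.1,0,0,0],[0,0,-0.1,0,0,0],[0,0,-2,0,0,0],[0,0,-6,0,0,0],[0,0,-11,0,0,0],[0,0,-11,0,0,0]]' 78; python3 -c "
from h import *
c=ctrl.camera('top');h=cv2.cvtColor(c['img'],cv2.COLOR_BGR2HSV); H,S,V=[h[...,i].astype(int) for i in range(3)]
print('white',rect(c,(S<40)&(V>170),.034,300))
go([.417,-.372,.20],.337+np.pi/2)"
```

```text
time_s: 18.8
ee_pos: [0.5923, -0.0601, 0.393]
eef_rot: [-3.141, 0.01, 3.079]
force: [-0.1, 0.6, -1.4]
grip_width: 0.0735
grip_force: 0.0
white [(417, -375, 87.1, 47.1, 19.5), (579, 327, 85.5, 46.0, 2.4)]
row [ 15.52 -32.23   0.82] [8.000e-03 2.000e-03 2.742e+00] q6 0.5053706621008338 grasp now [ 0.592  -0.0601  0.2089] yaw 3.079 F [-1.  -0.4 -0.3] w 0.0737 0.0 t 18.9
```

```bash
python3 -m jog '[[15.5,-32.2,0,0,0,2.742],[15.5,-32.2,0,0,0,2.742],[15.5,-32.2,0,0,0,2.742],[15.5,-32.2,0,0,0,2.742],[15.5,-32.2,0,0,0,2.742],[15.5,-32.2,0,0,0,2.742],[15.5,-32.2,0,0,0,2.742],[15.5,-32.2,0,0,0,2.742]]'; python3 -c "
from h import *
go([.417,-.372,.20],.337+np.pi/2)"
```

```text
time_s: 19.65
ee_pos: [0.4145, -0.3753, 0.3846]
eef_rot: [-3.14, -0.001, 1.868]
force: [-0.1, 0.5, 0.5]
grip_width: 0.0736
grip_force: 0.0
row [0.24 0.34 0.42] [-0.002 -0.     1.531] q6 0.5053706621008338 grasp now [ 0.4145 -0.3753  0.2042] yaw 1.868 F [-0.1  0.5  0.5] w 0.0736 0.0 t 19.6
```

```bash
python3 -m jog '[[0.2,0.3,0,0,0,1.531],[0.2,0.3,0,0,0,1.531],[0.2,0.3,0,0,0,1.531],[0.2,0.3,0,0,0,1.531],[0.2,0.3,0,0,0,1.531],[0.2,0.3,0,0,0,1.531],[0.2,0.3,0,0,0,1.531],[0.2,0.3,0,0,0,1.531]]';python3 -m jog '[[0,0,0,0,0,0.33],[0,0,1,0,0,0.33],[0,0,3,0,0,0.33],[0,0,3,0,0,0.33],[0,0,3,0,0,0.33]]'; python3 -c "
from h import *
go([.417,-.372,.035],.337+np.pi/2)
c=ctrl.camera('wrist');cv2.imwrite('pics/w6.png',c['img'])
ex=np.array([np.cos(.337),np.sin(.337)]);ey=np.array([-ex[1],ex[0]])
print(w2p(c,[[*(np.array([.417,-.373])+sx*.046*ex+sy*.025*ey),.034] for sx,sy in((-1,1),(1,1),(1,-1),(-1,-1))]).round().tolist())"
```

```text
time_s: 20.45
ee_pos: [0.4193, -0.3689, 0.3847]
eef_rot: [-3.14, 0.0, 0.673]
force: [-0.5, -0.7, 0.8]
grip_width: 0.0732
grip_force: 0.0
time_s: 20.95
ee_pos: [0.4193, -0.3689, 0.3557]
eef_rot: [-3.14, 0.001, 0.35]
force: [0.4, 0.9, 0.6]
grip_width: 0.0731
grip_force: 0.0
row [-0.32  0.23 14.03] [-0.001  0.001  0.013] q6 0.5053706621008338 grasp now [ 0.4193 -0.3689  0.1753] yaw 0.35 F [0.4 0.9 0.6] w 0.0731 0.0 t 20.9
[[296.0, 298.0], [295.0, 180.0], [364.0, 180.0], [360.0, 299.0]]
```

View pics/w6.png

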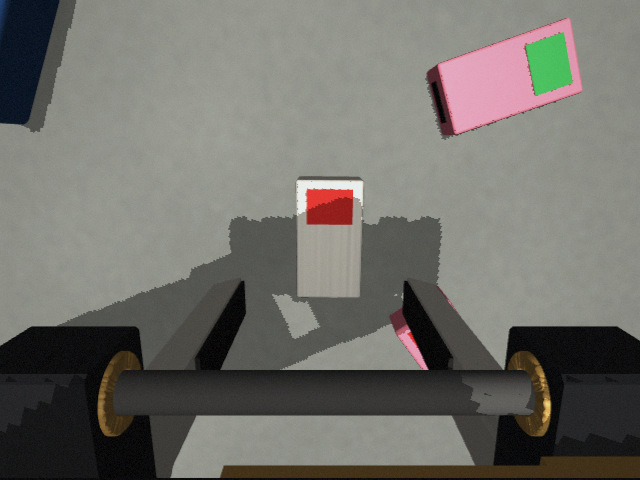

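The red module at (297–363, 180–297) matches the prediction. I'll descend with the fingers slightly narrowed to clear the pink decoy.

```bash
python3 -m jog '[[-0.35,0.3,4,0,0,0],[-0.35,0.3,8,0,0,0],[-0.35,0.3,11,0,0,0],[-0.35,0.3,13,0,0,0],[-0.35,0.3,13.9,0,0,0],[-0.35,0.3,13.9,0,0,0],[-0.35,0.3,13.9,0,0,0]]' 68;python3 -m jog '[[0,0,0,0,0,0],[0,0,0,0,0,0],[0,0,0,0,0,0],[0,0,0,0,0,0],[0,0,0,0,0,0],[0,0,0,0,0,0],[0,0,0,0,0,0]]' 0 50;  python3 -m jog '[[0,0,-2,0,0,0],[0,0,-6,0,0,0],[0,0,-10,0,0,0],[0,0,-14,0,0,0],[0,0,-14,0,0,0]]'; python3 -c "
from h import *
go([.5975,.0243,.19],-.063+np.pi/2)"
```

```text
time_s: 21.7
ee_pos: [0.4174, -0.3732, 0.2185]
eef_rot: [3.14, -0.001, 0.349]
force: [0.3, 0.6, 0.9]
grip_width: 0.0639
grip_force: 0.0
time_s: 22.4
ee_pos: [0.4172, -0.3731, 0.2181]
eef_rot: [3.14, -0.001, 0.349]
force: [-1.2, 1.5, 6.5]
grip_width: 0.0494
grip_force: 50.0
time_s: 22.9
ee_pos: [0.4173, -0.3731, 0.3628]
eef_rot: [3.134, -0.004, 0.349]
force: [-0.5, -0.6, -2.0]
grip_width: 0.0496
grip_force: 50.0
row [ 30.52 -31.18  -0.9 ] [ 0.007 -0.005  0.412] q6 1.6744433825978202 grasp now [ 0.4173 -0.3731  0.1824] yaw 0.349 F [-0.5 -0.6 -2. ] w 0.0496 50.0 t 22.9
```

```bash
python3 -m jog '[[0,0,-2,0,0,0],[30.5,-31.2,-2,0,0,0.412],[30.5,-31.2,-2,0,0,0.412],[30.5,-31.2,-2,0,0,0.412],[30.5,-31.2,-2,0,0,0.412],[30.5,-31.2,-2,0,0,0.412],[30.5,-31.2,-2,0,0,0.412],[30.5,-31.2,-2,0,0,0.412]]';python3 -c "
from h import *
go([.5975,.0243,.18],-.063+np.pi/2)"
```

```text
time_s: 23.7
ee_pos: [0.5583, -0.0602, 0.3765]
eef_rot: [-3.142, 0.001, -0.063]
force: [0.2, -0.7, -2.0]
grip_width: 0.0493
grip_force: 50.0
row [ 3.38 -8.68  1.6 ] [-0.     0.001 -0.   ] q6 1.6744433825978202 grasp now [ 0.5583 -0.0602  0.1961] yaw -0.063 F [ 0.2 -0.7 -2. ] w 0.0493 50.0 t 23.7
```

```bash
python3 -m jog '[[3.4,-8.7,1.6,0,0,0],[3.4,-8.7,1.6,0,0,0],[3.4,-8.7,1.6,0,0,0],[3.4,-8.7,1.6,0,0,0],[3.4,-8.7,1.6,0,0,0]]';python3 -c "
from h import *
go([.5975,.0243,.0977],-.063+np.pi/2)
c=ctrl.camera('wrist');cv2.imwrite('pics/w7.png',c['img'])
for B in([.5975,.0243],[.592,-.0608]):
  print(w2p(c,[[*(np.array(B)+sx*.0525*np.array([1,-.063])+sy*.03*np.array([.063,1])),.07] for sx,sy in((-1,1),(1,1),(1,-1),(-1,-1))]).round().tolist())"
```

```text
time_s: 24.2
ee_pos: [0.5971, 0.0216, 0.3609]
eef_rot: [3.141, 0.001, -0.064]
force: [0.4, -0.3, -1.2]
grip_width: 0.0495
grip_force: 50.0
row [ 0.03 -0.27  8.28] [ 0.     0.001 -0.001] q6 1.6744433825978202 grasp now [0.5971 0.0216 0.1805] yaw -0.064 F [ 0.4 -0.3 -1.2] w 0.0495 50.0 t 24.2
[[277.0, 318.0], [273.0, 168.0], [366.0, 168.0], [362.0, 318.0]]
[[398.0, 319.0], [405.0, 168.0], [497.0, 168.0], [482.0, 319.0]]
```

View pics/w7.png

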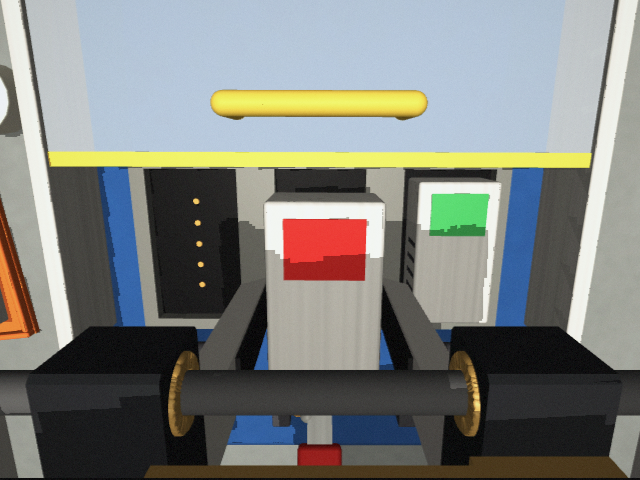

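Module a sits in bay2 at (415–500, 182–322), and module c is over bay1. I'll lower it.

```bash
python3 -m jog '[[0,0,2.5,0,0,0],[0,0,5,0,0,0],[0,0,6.5,0,0,0],[0,0,7.2,0,0,0],[0,0,7.2,0,0,0],[0,0,7.2,0,0,0]]';  python3 -c "
from h import *
go([.5975,.0243,.0977],-.063+np.pi/2)"
```

```text
time_s: 24.85
ee_pos: [0.5975, 0.0223, 0.2902]
eef_rot: [-3.142, -0.001, -0.063]
force: [-0.1, -0.8, -1.4]
grip_width: 0.0497
grip_force: 50.0
row [-0.02 -0.2   1.21] [-0.    -0.001 -0.   ] q6 1.6744433825978202 grasp now [0.5975 0.0223 0.1098] yaw -0.063 F [-0.1 -0.8 -1.4] w 0.0497 50.0 t 24.9
```

```bash
python3 -m jog '[[0,-0.18,0.4,0,0,0],[0,-0.18,0.8,0,0,0],[0,-0.18,1.0,0,0,0],[0,-0.18,1.2,0,0,0],[0,-0.18,1.35,0,0,0],[0,-0.18,1.35,0,0,0],[0,-0.18,1.35,0,0,0]]';  python3 -c "
from h import *
go([.5975,.0243,.0977],-.063+np.pi/2)"
```

```text
time_s: 25.55
ee_pos: [0.5974, 0.0244, 0.2782]
eef_rot: [3.141, -0.001, -0.063]
force: [-12.8, 0.4, 23.0]
grip_width: 0.0492
grip_force: 50.0
row [0.01 0.01 0.01] [ 0.    -0.001  0.   ] q6 1.6744433825978202 grasp now [0.5974 0.0244 0.0978] yaw -0.063 F [-12.8   0.4  23. ] w 0.0492 50.0 t 25.6
```

```bash
python3 -m jog '[[0,0,-0.1,0,0,0],[0,0,-0.1,0,0,0],[0,0,-0.1,0,0,0],[0,0,-0.1,0,0,0],[0,0,-2,0,0,0],[0,0,-6,0,0,0],[0,0,-9,0,0,0],[0,0,-9,0,0,0]]' 72; python3 -m jog '[[-5,-1,0,0,0,0],[-9,-1,0,0,0,0],[-9,-1,0,0,0,0],[-9,-1,0,0,0,0]]' 0;  python3 -c "
from h import *
go([.460,.0325,.155],-.063+np.pi/2)
c=ctrl.camera('wrist');cv2.imwrite('pics/w8.png',c['img'])
c=ctrl.camera('top');h=cv2.cvtColor(c['img'],cv2.COLOR_BGR2HSV); H,S,V=[h[...,i].astype(int) for i in range(3)]
print('white',rect(c,(S<45)&(V>150),.034,300), rect(c,(S<45)&(V>150),.094,300))"
```

```text
time_s: 26.35
ee_pos: [0.5977, 0.0243, 0.37]
eef_rot: [-3.141, -0.007, -0.063]
force: [0.1, 1.1, -0.2]
grip_width: 0.0675
grip_force: 0.0
time_s: 26.75
ee_pos: [0.508, 0.04, 0.3656]
eef_rot: [3.142, -0.0, -0.063]
force: [0.2, -0.2, 0.4]
grip_width: 0.039
grip_force: 0.0
row [-4.75  1.05  3.02] [ 0. -0.  0.] q6 1.7043312926994743 grasp now [0.508  0.04   0.1852] yaw -0.063 F [ 0.2 -0.2  0.4] w 0.039 0.0 t 26.8
white [(578, 327, 87.2, 48.2, 1.1), (598, -62, 93.0, 50.0, -4.0), (618, 25, 63.6, 50.0, -3.7)] [(572, 310, 83.4, 46.1, 1.1), (591, -62, 89.1, 47.9, -4.0), (611, 21, 60.9, 47.8, -3.7)]
```

View pics/w8.png

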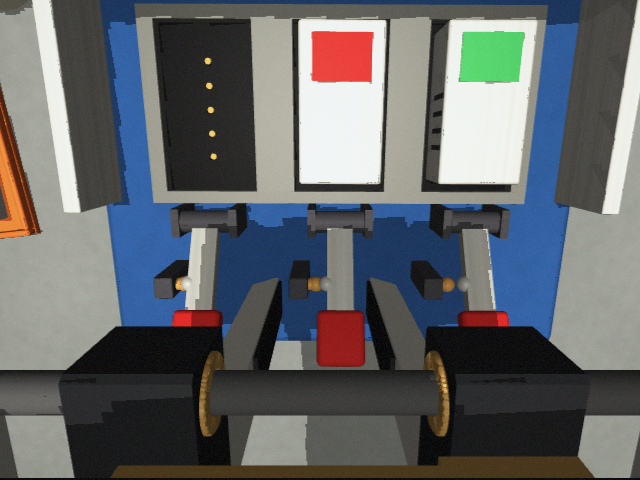

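Both modules are well seated, c at (299–385, 18–185) and a at (440–535, 20–185). Lever1's pad is at (341,338).

```bash
python3 -m jog '[[0,0,0,0,0,0],[-4.8,0.8,0,0,0,0],[-4.8,0.8,2,0,0,0],[-4.8,0.8,2,0,0,0]]';  python3 -c "
from h import *
go([.461,.0325,.1154],-.063+np.pi/2)
c=ctrl.camera('wrist');h=cv2.cvtColor(c['img'],cv2.COLOR_BGR2HSV); H,S,V=[h[...,i].astype(int) for i in range(3)]
print(rect(c,((H<5)|(H>175))&(S>180)&(V>80),.129,40))"
```

```text
time_s: 27.25
ee_pos: [0.4596, 0.0348, 0.3444]
eef_rot: [3.141, 0.002, -0.064]
force: [0.1, 0.1, 0.5]
grip_width: 0.0011
grip_force: 0.0
row [0.17 0.22 4.86] [ 0.     0.002 -0.001] q6 1.7041787937710815 grasp now [0.4596 0.0348 0.164 ] yaw -0.064 F [0.1 0.1 0.5] w 0.0011 0.0 t 27.2
[(461, -51, 35.6, 28.2, 4.5), (466, 33, 32.2, 27.1, -3.6), (472, 117, 35.4, 28.1, -11.3)]
```

```bash
python3 -m jog '[[0.15,0.2,1.2,0,0,0],[0.15,0.2,2.2,0,0,0],[0.15,0.2,3,0,0,0],[0.15,0.2,3.8,0,0,0],[0.15,0.2,4.5,0,0,0],[0.15,0.2,4.9,0,0,0],[0.15,0.2,4.9,0,0,0],[0.15,0.2,4.9,0,0,0]]';  python3 -c "
from h import *
go([.461,.0325,.1154],-.063+np.pi/2)"
```

```text
time_s: 28.1
ee_pos: [0.4613, 0.0329, 0.2966]
eef_rot: [3.142, 0.0, -0.063]
force: [-0.3, 0.8, 0.6]
grip_width: 0.0006
grip_force: 0.0
row [-0.03  0.04  0.08] [ 0.  0. -0.] q6 1.7041787937710815 grasp now [0.4613 0.0329 0.1162] yaw -0.063 F [-0.3  0.8  0.6] w 0.0006 0.0 t 28.1
```

```bash
python3 -m jog '[[0,0,-3,0,0,0],[0,0,-6,0,0,0],[0,0,-6,0,0,0],[0,8.5,-6,0,0,0],[0,8.5,-6,0,0,0],[0,8.5,-4.6,0,0,0],[0,8.5,-4.6,0,0,0]]';  python3 -c "
from h import *
go([.456,-.052,.1154],-.063+np.pi/2)
c=ctrl.camera('wrist');h=cv2.cvtColor(c['img'],cv2.COLOR_BGR2HSV); H,S,V=[h[...,i].astype(int) for i in range(3)]
m=((H<5)|(H>175))&(S>180)&(V>80)
print(rect(c,m,.129,40),rect(c,m,.095,40))"
```

```text
time_s: 28.8
ee_pos: [0.4555, -0.0526, 0.3412]
eef_rot: [-3.141, 0.002, -0.065]
force: [-0.3, -0.1, 0.7]
grip_width: 0.0003
grip_force: 0.0
row [ 0.06 -0.06  4.54] [-0.     0.002 -0.002] q6 1.5202517219222411 grasp now [ 0.4555 -0.0526  0.1608] yaw -0.065 F [-0.3 -0.1  0.7] w 0.0003 0.0 t 28.8
[(466, 19, 27.2, 23.0, -3.7), (466, -52, 26.6, 22.3, 87.2), (471, 102, 33.8, 5.7, -14.5)] [(456, 33, 32.0, 27.1, -3.7), (456, -51, 31.4, 26.3, 87.2), (461, 131, 39.8, 6.7, -14.5)]
```

```bash
python3 -c "
from h import *
c=ctrl.camera('wrist');cv2.imwrite('pics/w9.png',c['img'])"
```

```text
(no output)
```

View pics/w9.png

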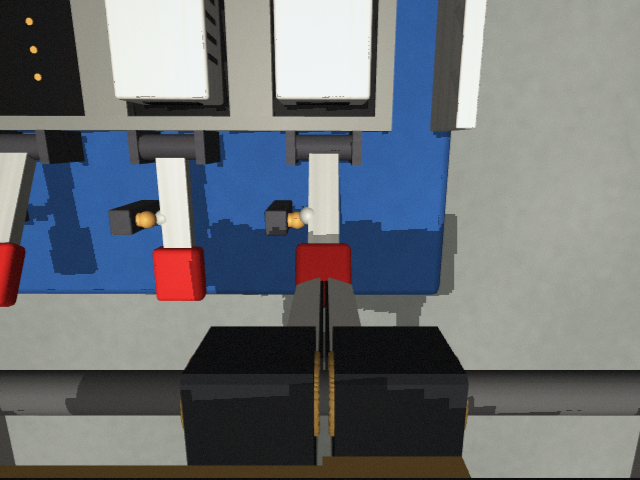

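Lever1 at (155–205) is level. Lever2 is still up, with its pad at (296–351, 245+) directly under the fingertips. I'll press it.

```bash
python3 -m jog '[[0.05,-0.05,0.9,0,0,0],[0.05,-0.05,1.9,0,0,0],[0.05,-0.05,2.7,0,0,0],[0.05,-0.05,3.5,0,0,0],[0.05,-0.05,4.2,0,0,0],[0.05,-0.05,4.6,0,0,0],[0.05,-0.05,4.6,0,0,0],[0.05,-0.05,4.6,0,0,0]]';  python3 -m jog '[[0,0,-3,0,0,0],[0,0,-7,0,0,0],[0,0,-9,0,0,0],[0,-5,-9,0,0,0],[0,-8,-9,0,0,0],[0,-8,-9,0,0,0]]' 0;python3 -c "
from h import *
c=ctrl.camera('wrist');cv2.imwrite('pics/w10.png',c['img'])
go([.681,.017,.20],-.063)
h=cv2.cvtColor(c['img'],cv2.COLOR_BGR2HSV); H,S,V=[h[...,i].astype(int) for i in range(3)]
m=((H<5)|(H>175))&(S>180)&(V>80)
print(rect(c,m,.129,40),rect(c,m,.095,40))"
```

```text
time_s: 29.7
ee_pos: [0.4564, -0.0514, 0.2966]
eef_rot: [-3.142, 0.0, -0.063]
force: [0.8, 0.0, -0.0]
grip_width: 0.0004
grip_force: 0.0
time_s: 30.3
ee_pos: [0.4613, 0.0307, 0.3871]
eef_rot: [-3.141, -0.001, -0.06]
force: [0.7, -0.2, -0.1]
grip_width: 0.0003
grip_force: 0.0
row [22.   -0.09  0.67] [ 0.    -0.    -1.568] q6 0.08795810579562513 grasp now [0.4614 0.0294 0.2066] yaw -0.061 F [-0.2  0.2  0.6] w 0.0005 0.0 t 30.4
[(460, -41, 27.5, 23.9, -3.2), (465, 33, 27.4, 23.6, -3.4), (472, 117, 34.9, 27.9, -11.1), (601, 24, 28.1, 1.9, 86.6)] [(450, -51, 31.4, 27.4, -3.2), (456, 33, 31.3, 27.0, -3.4), (463, 130, 39.9, 31.9, -11.1), (611, 23, 32.1, 2.1, 86.6)]
```

View pics/w10.png

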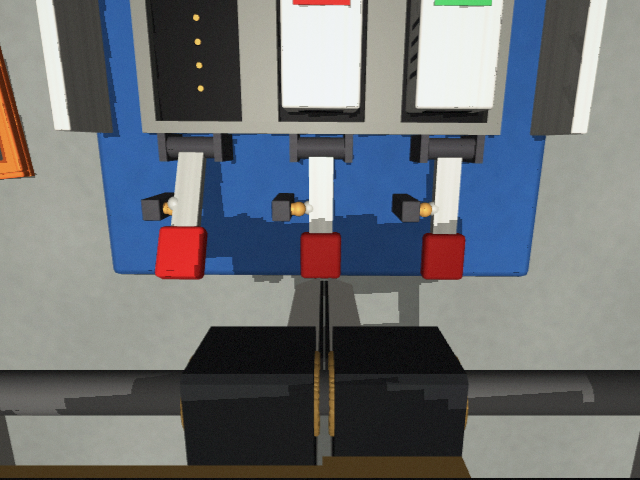

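Levers 1 and 2 are level and lever 0 is up. Next I'll pull the guard shut, with closed fingers behind the bar.

```bash
python3 -m jog '[[27.5,0,0,0,0,0],[27.5,0,0,0,0,0],[27.5,0,0,0,0,0],[27.5,0,0,0,0,0],[27.5,0,0,0,0,0],[27.5,0,0,0,0,0],[27.5,0,0,0,0,0],[27.5,0,0,0,0,0]]' 0; python3 -c "
from h import *
go([.735,.0125,.143],-.063+np.pi/2)
c=ctrl.camera('top');h=cv2.cvtColor(c['img'],cv2.COLOR_BGR2HSV); H,S,V=[h[...,i].astype(int) for i in range(3)]
print(rect(c,(H>22)&(H<34)&(S>150),.139,60))"
```

```text
time_s: 31.15
ee_pos: [0.7359, 0.0099, 0.3856]
eef_rot: [3.141, 0.001, -0.064]
force: [0.2, 0.2, -0.5]
grip_width: 0.0005
grip_force: 0.0
row [-0.1  -0.25  6.22] [ 0.     0.001 -0.001] q6 1.6508014901670265 grasp now [0.7359 0.0099 0.2052] yaw -0.064 F [ 0.2  0.2 -0.5] w 0.0005 0.0 t 31.1
[]
```

```bash
python3 -m jog '[[-0.1,-0.25,3,0,0,0],[-0.1,-0.25,6,0,0,0],[-0.1,-0.25,6.2,0,0,0],[-0.1,-0.25,6.2,0,0,0]]'; python3 -m jog '[[-2,0,0,0,0,0],[-4,0,0,0,0,0],[-6,0,0,0,0,0],[-8,0,0,0,0,0],[-10,0,0,0,0,0],[-12,0,0,0,0,0],[-12.5,0,0,0,0,0],[-12.5,0,0,0,0,0]]'; python3 -c "
from h import *
go([.595,.0225,.143],-.063+np.pi/2)"
```

```text
time_s: 31.6
ee_pos: [0.7346, 0.0134, 0.326]
eef_rot: [3.142, -0.0, -0.063]
force: [0.4, 0.0, 0.7]
grip_width: 0.0005
grip_force: 0.0
time_s: 32.4
ee_pos: [0.6103, 0.0214, 0.3268]
eef_rot: [-3.142, -0.003, -0.063]
force: [-0.5, 0.3, -0.5]
grip_width: 0.0007
grip_force: 0.0
row [-1.53 -0.01  0.34] [-0.    -0.003 -0.   ] q6 1.6715934432894608 grasp now [0.6103 0.0214 0.1464] yaw -0.063 F [-0.5  0.3 -0.5] w 0.0007 0.0 t 32.4
```

```bash
python3 -m jog '[[-0.5,0,0.2,0,0,0],[-1,0,0.2,0,0,0],[-1.4,0,0.2,0,0,0],[-1.7,0,0.2,0,0,0],[-1.7,0,0.2,0,0,0]]'; python3 -c "
from h import *
go([.595,.0225,.143],-.063+np.pi/2)
c=ctrl.camera('side');h=cv2.cvtColor(c['img'],cv2.COLOR_BGR2HSV); H,S,V=[h[...,i].astype(int) for i in range(3)]
print(rect(c,(H>22)&(H<34)&(S>130)&(V>110),.106,30))"
```

```text
time_s: 32.9
ee_pos: [0.5931, 0.0225, 0.3227]
eef_rot: [3.142, 0.001, -0.063]
force: [-0.2, -0.5, 0.6]
grip_width: 0.0006
grip_force: 0.0
row [ 0.19 -0.01 -0.08] [ 0.     0.001 -0.   ] q6 1.6715934432894608 grasp now [0.5931 0.0225 0.1423] yaw -0.063 F [-0.2 -0.5  0.6] w 0.0006 0.0 t 32.9
[(558, 117, 110.4, 8.5, 86.3), (671, 84, 160.7, 6.2, 86.1), (544, -90, 68.4, 8.3, 87.6)]
```

```bash
python3 -m jog '[[-0.2,0,0,0,0,0],[-0.4,0,0,0,0,0],[-0.6,0,0,0,0,0],[-0.6,0,0,0,0,0]]'; python3 -c "
from h import *
go([.595,.0225,.143],-.063+np.pi/2)
c=ctrl.camera('side');h=cv2.cvtColor(c['img'],cv2.COLOR_BGR2HSV); H,S,V=[h[...,i].astype(int) for i in range(3)]
print(rect(c,(H>22)&(H<34)&(S>130)&(V>110),.106,30))"
```

```text
time_s: 33.35
ee_pos: [0.5871, 0.0229, 0.3227]
eef_rot: [3.142, 0.0, -0.063]
force: [0.2, -0.1, 0.0]
grip_width: 0.0005
grip_force: 0.0
row [ 0.79 -0.01 -0.07] [ 0.  0. -0.] q6 1.6715934432894608 grasp now [0.5871 0.0229 0.1423] yaw -0.063 F [ 0.2 -0.1  0. ] w 0.0005 0.0 t 33.4
[(552, 115, 116.1, 8.3, 85.7), (665, 85, 160.4, 6.5, 86.0), (539, -88, 72.3, 7.5, 86.6)]
```

```bash
python3 -m jog '[[-0.2,0,0,0,0,0],[-0.4,0,0,0,0,0],[-0.6,0,0,0,0,0],[-0.6,0,0,0,0,0]]'; python3 -c "
from h import *
go([.595,.0225,.143],-.063+np.pi/2)
c=ctrl.camera('side');h=cv2.cvtColor(c['img'],cv2.COLOR_BGR2HSV); H,S,V=[h[...,i].astype(int) for i in range(3)]
print(rect(c,(H>22)&(H<34)&(S>130)&(V>110),.106,30))
c0=dict(c,img=cv2.imread('pics/side0.png'));h=cv2.cvtColor(c0['img'],cv2.COLOR_BGR2HSV); H,S,V=[h[...,i].astype(int) for i in range(3)]
print('start',rect(c0,(H>22)&(H<34)&(S>130)&(V>110),.106,30))"
```

```text
time_s: 33.8
ee_pos: [0.5828, 0.0231, 0.323]
eef_rot: [-3.141, -0.01, -0.063]
force: [30.6, -0.4, -16.1]
grip_width: 0.0004
grip_force: 15.2
row [ 1.23 -0.02 -0.03] [-0.   -0.01 -0.  ] q6 1.6715934432894608 grasp now [0.5828 0.0231 0.1426] yaw -0.063 F [ 30.6  -0.4 -16.1] w 0.0004 15.2 t 33.8
[(551, 131, 83.4, 7.5, 86.6), (663, 85, 159.8, 6.5, 86.1), (537, -89, 70.5, 7.6, 86.6)]
start [(598, -3, 99.5, 9.3, 87.3), (556, 24, 297.2, 7.3, 86.1), (671, 16, 297.1, 7.0, 86.3)]
```

```bash
python3 -m jog '[[1,0,0,0,0,0],[3,0,0,0,0,0],[3,0,-4,0,0,0],[3,0,-8,0,0,0],[3,0,-12,0,0,0],[3,0,-12,0,0,0]]'; python3 -m jog '[[-10,30,0,0,0,0],[-10,30,0,0,0,0],[-10,30,0,0,0,0],[-10,30,0,0,0,0],[-10,30,0,0,0,0],[-10,30,0,0,0,0],[-10,30,0,0,0,0],[-10,30,0,0,0,0]]';  python3 -c "
from h import *
go([.45,-.3,.26],-.063+np.pi/2)
c=ctrl.camera('top');h=cv2.cvtColor(c['img'],cv2.COLOR_BGR2HSV); H,S,V=[h[...,i].astype(int) for i in range(3)]
print(rect(c,(H>22)&(H<34)&(S>150),.106,60))
print('white@34',rect(c,(S<45)&(V>150),.034,300),'@94',rect(c,(S<60)&(V>140),.094,300))
m=((H<5)|(H>175))&(S>180)&(V>80)
print('red129',rect(c,m,.129,40),'red095',rect(c,m,.095,40))
print(rect(c,(H>45)&(H<75)&(S>100),.094,40))
cv2.imwrite('pics/t9.png',c['img'])"
```

```text
time_s: 34.45
ee_pos: [0.6109, 0.0214, 0.4486]
eef_rot: [-3.141, -0.009, -0.063]
force: [0.0, -0.0, 0.3]
grip_width: 0.0
grip_force: 0.0
time_s: 35.25
ee_pos: [0.4917, -0.2733, 0.4421]
eef_rot: [-3.141, 0.001, -0.066]
force: [-0.7, 0.6, -0.1]
grip_width: 0.0006
grip_force: 0.0
row [-3.98  2.94  0.17] [-0.     0.001 -0.003] q6 1.0457937232473284 grasp now [ 0.4917 -0.2733  0.2617] yaw -0.066 F [-0.7  0.6 -0.1] w 0.0006 0.0 t 35.2
[(541, 26, 299.1, 8.3, 86.2), (573, 26, 98.6, 10.5, 87.0), (656, 18, 296.6, 6.9, 86.0)]
white@34 [(578, 327, 87.2, 48.2, 1.1), (598, -62, 95.0, 51.0, -3.8), (619, 25, 65.0, 51.1, -3.9)] @94 [(572, 310, 83.4, 46.3, 1.1), (661, 19, 323.5, 246.3, 86.1)]
red129 [(378, -453, 30.8, 23.2, -34.0), (448, -54, 27.5, 25.1, 1.0), (454, 29, 27.5, 25.1, 1.1), (470, 115, 29.1, 26.4, -7.7)] red095 [(377, -463, 31.6, 23.8, -34.0), (448, -53, 28.2, 25.7, 1.0), (454, 32, 28.2, 25.8, 1.1), (471, 120, 29.8, 27.1, -7.7)]
[(579, -455, 31.4, 23.6, 37.4)]
```

```bash
python3 -m jog '[[0,0,0,0,0,0],[0,0,0,0,0,0],[0,0,0,0,0,0]]'; python3 -c "
from station import ctrl
print(ctrl.hand_in())"
```

```text
time_s: 35.6
ee_pos: [0.493, -0.2707, 0.4427]
eef_rot: [-3.142, 0.0, -0.062]
force: [0.6, 0.1, -0.3]
grip_width: 0.0003
grip_force: 0.0
the job is handed in; nothing more can be done
None
```

I handed the job in, though the hand-in returned no verdict: the tested module is in the tray, a is in bay2, c is in bay1 (b was absent), levers 1 and 2 are latched with lever 0 up, and the guard is shut.

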